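Sort the colour-coded bakery tongs on the rail

TASK

The red tongs are hanging on the wrong (blue) sleeve of the bench rail and the blue tongs are still standing in the crock. Hang each pair astride the rail over the sleeve of its own colour, one leg on each side of the bar, hanging straight and still; lower them gently, do not let them drop onto the rail. Do not drop or lay either pair on the worktop; the crock, bread and other things stay where they are.

Things in the scene. Friction and masses are not known exactly. Their poses are not given: they have to be found in the camera images.
- red_tongs: rigid steel tongs with red tab and tips, 146 mm tall; starts over the blue sleeve. Origin: inside the peak of the roof-shaped bow. z up to the tab; legs in the xz plane at either side; strap 24 mm wide (y), 4 mm thick. Bow sides fall at 45 degrees to x = +-22, z = -20 mm; leg tips end at z = -100 mm, 45 mm apart inside, 57 outside, 26 wide. About 0.12 kg
- blue_tongs: rigid steel tongs with blue tab and tips, 146 mm tall; starts legs down in the crock, any yaw. Origin: inside the peak of the roof-shaped bow. z up to the tab; legs in the xz plane at either side; strap 24 mm wide (y), 4 mm thick. Bow sides fall at 45 degrees to x = +-22, z = -20 mm; leg tips end at z = -100 mm, 45 mm apart inside, 57 outside, 26 wide. About 0.12 kg
- red_tab (a point): middle of the red tongs' red grip tab, 25.5 mm above the tongs' origin. The tab is 18 mm (x) by 24 mm (y) by 41 mm tall and is gripped from above. The tongs look the same after a half turn about z
- blue_tab (a point): middle of the blue tongs' blue grip tab, 25.5 mm above the tongs' origin. The tab is 18 mm (x) by 24 mm (y) by 41 mm tall and is gripped from above. The tongs look the same after a half turn about z
- red_sleeve: red plastic sleeve fixed round the rail's bar, 18 mm in diameter and 80 mm long. Origin: middle of its top line (140 mm above the worktop). y runs along the bar, z up. Tongs hung over it rest with their origin 3.7 mm above this one, y axes parallel (either way round)
- blue_sleeve: blue plastic sleeve fixed round the rail's bar, 18 mm in diameter and 80 mm long. Origin: middle of its top line (140 mm above the worktop). y runs along the bar, z up. Tongs hung over it rest with their origin 3.7 mm above this one, y axes parallel (either way round)
- rail: steel rail standing fixed on the worktop: a 12 mm bar, 400 mm long along its y axis, centre line 131 mm up, on two 14 mm posts at y = -190 and +190 mm with wooden feet (90 x 50 x 12 mm). Origin on the worktop under the middle of the bar, z up. The two sleeves sit on it with their middles at y = -85 and +85 mm; either colour may be on either side
- crock: white round ceramic crock, loose, 86 mm in diameter, 80 mm tall, wall 4 mm, inner floor 6 mm up; origin: centre of its underside, z up. It holds the blue tongs
- ring_loaf: baked bread ring lying flat, 120 mm across, 36 mm tall, bystander; origin: centre of its underside
- bowl: steel bowl, 136 mm across, 55 mm tall, bystander; origin: centre of its underside
- round_loaf: round loaf, 156 mm across, 76 mm tall, bystander; origin: centre of its underside
- seed_jar: amber glass jar with a steel cap, 80 mm across, 120 mm tall, bystander; origin: centre of its underside
- brush: flat brush lying down, bystander; origin: under its middle
There are look-alikes about, which are no part of the job. What is shaped like the blue_tongs but green is not meant.

How it is judged:
By the outcome, as a careful person would: the job done as asked, in the order asked, and still so for the second after the job is handed in, with the robot touching nothing.
It also fails if it takes over 64 s, if anything falls off the work surface, if the arm or the gripper's body presses on something with over 40 N, if the wrist force passes 120 N, or if a joint passes its speed limit or range.

ROBOT

A 6-joint arm with a two-finger parallel gripper is mounted at the origin on the work surface. World frame = base frame: x ahead of the robot, y to its left, z up, the work surface at z = 0. Lengths are in m, angles in rad, forces in N, time in s.
With the tool pointing down it reaches from about 0.35 to 0.85 m from the base axis. Payload 8.1 kg.
Tool frame: the origin (TCP) lies where the fingers leave the gripper's body, on its centre line; the fingertips stand 84 mm ahead of it and the grasp point (between the pads) lies 65 mm ahead of it; z points along the fingers, y is the line along which they close (so a half turn about z gives the same grasp; the last joint's range is limited). The gripper opens to 93 mm and grips with 3 to 60 N. Pads are 15 mm wide; open, the fingers measure 128 mm over their backs; the gripper's body (75 mm by 188 mm) begins 65 mm behind the grasp point.
Start: joints at [-1.216, 0.13, 1.488, -0, 1.523, -0.085], TCP at [0.255, -0.543, 0.303] pointing down, gripper open.
Joint ranges: [-2.96, 2.96], [-0.89, 2.26], [0.02, 2.5], [-1.34, 4.48], [0, 2.73], [-2.66, 2.66]. Speed limits (rad/s): [2.39, 2.39, 2.79, 3.14, 3.14, 3.14].

INTERFACE

Orientations are given as a rotation vector (axis times angle).
In Python, from plant import robot gives the robot as it stands.
- The arm moves only by the shell command python3 -m jog 'ROWS' [FORCE]. ROWS is text: rows parted by semicolons, each of 5 numbers parted by spaces: the opening, from 0 (shut) to 1 (fully open), then the shift along the tool's x, y, z in m, then the turn about the tool's z in degrees. A call has 1 to 10 rows; each row shifts and turns the commanded pose from where the row before left it, along the tool's axes as they then stand; what a row does not reach is not made up. A row lasts 1/12 s, in which the tool goes at most 41.7 mm and 7.16 degrees, less where a joint would pass 70% of its speed; a pose out of reach is approached as far as the arm can. A call with a gripper value outside its range is refused whole. The fingers move at their own pace and stop on an object; FORCE is the grip in N (left out, the last holds). Time passes only in rows, so rows that do not move let the fingers close. It gives the time, the measured TCP pose, the force, the opening and the grip force at its end, in the units of the state.
- robot.read_state(): the state, without advancing time (a new reading comes with each control period).
- robot.read_camera(name): name is "side" or "top" or "wrist"; returns a dict with "color" (400x640x3 uint8, red, green, blue), "intrinsics" (3x3 intrinsics, pixels), "pose" (4x4, takes a point from camera to world coordinates); the wrist camera has in their place "tool_from_camera" (4x4, takes a point from camera to tool coordinates, whose origin is the TCP and whose axes are the flange's). Camera axes: x right, y down, z forward; pixel columns grow to the right and rows downward; lengths in m; the calibration is good to about 2 mm. A picture is of the moment at which its call begins: read the wrist's pose just before it. There is no depth.
- robot.close_job(): hands the job in; it is judged then, once.
The state is a dict: "t": time; "q": joint angles; "dq": joint speeds; "joint_torque": joint torques, N m; "tool_pos": TCP position; "orientation": TCP orientation; "force": force on the tool from outside, world axes, zero at the start; "wrist_torque": the same for the moment, N m; "opening": finger opening in m; "gripper_force": force on a finger pad.
Only numpy, scipy, OpenCV 4.12 (cv2) and the standard library are available. Lean on these libraries where they do the work, as an engineer would, in place of code of your own. Each camera call takes 0.05 s, during which the arm holds its last target. There are 200 camera calls.

## Working session

There is one attempt and no reset: what is moved stays moved. The work goes in short steps, Python scripts to look and compute and a shell command to move; the robot and the scene stay as the last step left them, time stands still between calls to the robot, and variables do not carry over. Pictures are saved under pics/ and viewed, at most 10 in all, crops included, and the job is handed in when it is done.

```bash
ls; mkdir -p pics; python3 - <<'E'
from plant import robot
import cv2,numpy as np
s=robot.read_state();print(s['t'],s['tool_pos'],s['orientation'],s['opening'])
for n in ("side","top"):
    c=robot.read_camera(n);cv2.imwrite(f"pics/{n}0.png",c["color"][:,:,::-1]);print(n,c["intrinsics"].round(1).tolist(),c["pose"].round(3).tolist())
E
```

```text
pics
0.0 [ 0.25532953 -0.5425246   0.30169716] [-3.06421816e+00 -6.84879361e-01  4.07045908e-04] 0.0930215820021999
side [[382.7, 0.0, 316.4], [0.0, 382.7, 201.8], [0.0, 0.0, 1.0]] [[-0.966, -0.187, 0.18, 0.3], [-0.259, 0.65, -0.715, 0.878], [0.017, -0.737, -0.676, 0.945], [0.0, 0.0, 0.0, 1.0]]
top [[361.4, 0.0, 316.3], [0.0, 361.4, 196.8], [0.0, 0.0, 1.0]] [[-0.002, -0.981, 0.194, 0.341], [-1.0, 0.003, 0.008, 0.015], [-0.008, -0.194, -0.981, 1.002], [0.0, 0.0, 0.0, 1.0]]
```

View pics/top0.png

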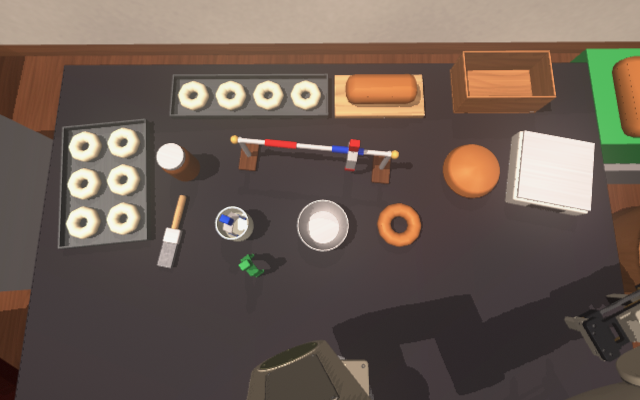

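View pics/side0.png

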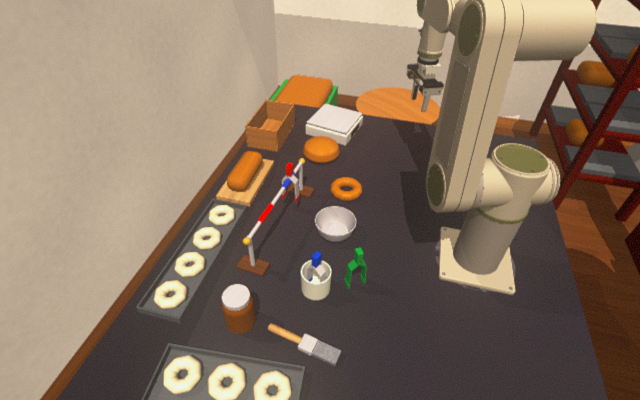

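The top view shows the rail from (235,140) to (395,155), with the red sleeve near (281,144) and the red tongs at (353,147) on the blue sleeve. The crock is at (235,223) with the blue tab at (225,219). The green look-alike is at (250,265). The side view shows the same layout.

```bash
cat > h.py <<'E'
import cv2,numpy as np
from plant import robot
from scipy.spatial.transform import Rotation as R
def cam(n):
    s=robot.read_state(); c=robot.read_camera(n)
    P=c.get("pose")
    if P is None:
        T=np.eye(4);T[:3,:3]=R.from_rotvec(s["orientation"]).as_matrix();T[:3,3]=s["tool_pos"];P=T@c["tool_from_camera"]
    return c["color"],c["intrinsics"],P
def mask(img,col):
    h=cv2.cvtColor(img,cv2.COLOR_RGB2HSV);H,S,V=[h[...,i].astype(int) for i in range(3)]
    m=((H<5)|(H>174)) if col=="red" else (H>108)&(H<130)
    return (m&(S>170)&(V>60)).astype(np.uint8)
def blobs(img,col,amin=15):
    n,l,st,ce=cv2.connectedComponentsWithStats(mask(img,col))
    return [(st[i].tolist(),ce[i],cv2.minAreaRect(np.argwhere(l==i)[:,::-1].astype(np.float32))) for i in range(1,n) if st[i][4]>=amin]
def ray(uv,K,P):
    d=P[:3,:3]@np.linalg.solve(K,[uv[0],uv[1],1]);return P[:3,3],d
def plane(uv,K,P,z):
    o,d=ray(uv,K,P);return o+d*(z-o[2])/d[2]
def tri(r1,r2):
    A=np.zeros((3,3));b=np.zeros(3)
    for o,d in (r1,r2):
        d=d/np.linalg.norm(d);M=np.eye(3)-np.outer(d,d);A+=M;b+=M@o
    return np.linalg.solve(A,b)
E
python3 - <<'E'
from h import *
for n in ("side","top"):
    img,K,P=cam(n)
    for col in ("red","blue"):
        for st,ce,r in blobs(img,col): print(n,col,st,ce.round(1),np.round(r[1],1),round(r[2]),[plane(ce,K,P,z).round(3)[:2].tolist() for z in (.131,.169)])
    if n=="top":
        for uv in ((235,140),(395,155)):print(plane(uv,K,P,.131).round(3))
        print(plane((235,223),K,P,.08).round(3))
E
```

```text
side red [606, 57, 22, 21, 144] [617.8  65.6] [23.6 15.1] 54 [[-0.749, -1.464], [-0.7, -1.355]]
side red [564, 56, 76, 133, 1463] [608.9 131.5] [ 51.4 150.9] 30 [[-0.511, -0.716], [-0.473, -0.642]]
side red [579, 102, 13, 26, 67] [585.6 114.6] [26.4  4. ] 63 [[-0.452, -0.838], [-0.417, -0.758]]
side red [554, 128, 7, 9, 24] [557.2 132.2] [5.4 7.6] 27 [[-0.305, -0.649], [-0.277, -0.578]]
side red [561, 138, 5, 6, 20] [563.  140.6] [5. 4.] 90 [[-0.315, -0.589], [-0.287, -0.521]]
side red [286, 162, 7, 14, 84] [289.  168.7] [13.  6.] 90 [[0.651, -0.121], [0.635, -0.075]]
side red [625, 181, 13, 4, 23] [630.4 182.3] [11.7  3. ] 8 [[-0.488, -0.375], [-0.451, -0.316]]
side red [557, 187, 10, 9, 26] [561.5 192.1] [6.7 9.4] 27 [[-0.248, -0.253], [-0.222, -0.2]]
side red [295, 195, 5, 7, 16] [297.1 198.4] [2.1 7.1] 45 [[0.579, 0.018], [0.566, 0.058]]
side red [554, 197, 8, 10, 30] [556.9 201.4] [ 5.4 10.2] 22 [[-0.224, -0.198], [-0.2, -0.148]]
side red [622, 198, 18, 23, 58] [631.7 209.5] [ 2.9 27.8] 38 [[-0.447, -0.223], [-0.412, -0.172]]
side red [257, 203, 17, 21, 127] [265.5 212.7] [ 6.1 21.4] 34 [[0.652, 0.107], [0.636, 0.143]]
side blue [283, 179, 7, 8, 30] [286.2 182.7] [3.6 7.8] 37 [[0.637, -0.047], [0.621, -0.003]]
side blue [312, 251, 9, 16, 98] [316.  258.2] [15.  8.] 90 [[0.458, 0.236], [0.451, 0.266]]
top red [265, 139, 31, 10, 208] [279.9 143.3] [30.6  6.7] 6 [[0.652, 0.114], [0.639, 0.109]]
top red [349, 139, 11, 12, 108] [354.  144.7] [11. 10.] 90 [[0.648, -0.074], [0.634, -0.07]]
top blue [332, 146, 16, 6, 69] [339.5 148.8] [14.9  4.6] 6 [[0.637, -0.037], [0.624, -0.035]]
top blue [220, 215, 10, 9, 59] [224.4 219. ] [8.9 6.3] 27 [[0.459, 0.245], [0.454, 0.235]]
[0.661 0.228 0.131]
[ 0.62  -0.176  0.131]
[0.456 0.231 0.08 ]
```

```bash
python3 -m jog '1 0 0 0 -5.9;1 0 0 0 -5.9;1 0 0 0 -5.9;1 0 0 0 -5.9;1 0 0 0 -5.9;1 0 0 0 -5.9;1 0 0 0 -5.9;1 0 0 0 -5.9;1 0 0 0 -5.9;1 0 0 0 -5.9' 
python3 -m jog '1 .031 .02 -.002 0;1 .031 .02 -.002 0;1 .031 .02 -.002 0;1 .031 .02 -.002 0;1 .031 .02 -.002 0;1 .031 .02 -.002 0;1 .031 .02 -.002 0;1 .031 .02 -.002 0;1 .031 .02 -.002 0;1 .031 .02 -.002 0' 
python3 -m jog '1 .031 .02 0 0;1 .031 .02 0 0;1 .031 .02 0 0;1 .031 .02 0 0;1 0.02 .02 0 0;1 0 0 0 0;1 0 0 0 0;1 0 0 0 0' 
python3 - <<'E'
from h import *
s=robot.read_state();print(s['t'],s['tool_pos'].round(4) if hasattr(s['tool_pos'],'round') else s['tool_pos'],R.from_rotvec(s['orientation']).as_matrix().round(3).tolist(),s['force'])
img,K,P=cam("wrist");cv2.imwrite("pics/w1.png",img[:,:,::-1]);print(K.round(1).tolist(),P.round(3).tolist())
for col in ("red","blue"):
    for st,ce,r in blobs(img,col,60): print(col,st,ce.round(1),np.round(r[1],1),round(r[2],1),[plane(ce,K,P,z).round(4)[:2].tolist() for z in (.135,.19)])
E
```

```text
t: 1.03
tool_pos: [0.2554, -0.5428, 0.3024]
orientation: [-2.325, -2.112, -0.0]
force: [-0.6, 0.4, 0.4]
opening: 0.0929
gripper_force: 0.0
t: 1.87
tool_pos: [0.4866, -0.253, 0.3228]
orientation: [2.331, 2.106, -0.0]
force: [-0.8, -0.7, 0.3]
opening: 0.0928
gripper_force: 0.0
t: 2.53
tool_pos: [0.5995, -0.1217, 0.3223]
orientation: [-2.33, -2.106, 0.001]
force: [0.4, 0.3, 0.1]
opening: 0.093
gripper_force: 0.0
2.5333 [ 0.5995 -0.1217  0.3223] [[0.101, 0.995, -0.001], [0.995, -0.101, -0.0], [-0.0, -0.001, -1.0]] [0.38669883 0.28727838 0.1336627 ]
[[313.5, 0.0, 312.6], [0.0, 313.5, 198.1], [0.0, 0.0, 1.0]] [[0.995, -0.096, -0.029, 0.608], [-0.101, -0.952, -0.29, -0.04], [-0.0, 0.291, -0.957, 0.403], [0.0, 0.0, 0.0, 1.0]]
red [337, 123, 28, 37, 930] [350.5 140.3] [36. 27.] 90.0 [[0.6366, -0.0739], [0.6307, -0.067]]
blue [335, 68, 22, 51, 1054] [345.3  92.8] [50. 21.] 90.0 [[0.6349, -0.0354], [0.6293, -0.0364]]
blue [334, 152, 19, 14, 127] [340.9 161. ] [13. 18.] 90.0 [[0.6272, -0.0907], [0.6232, -0.0804]]
```

View pics/w1.png

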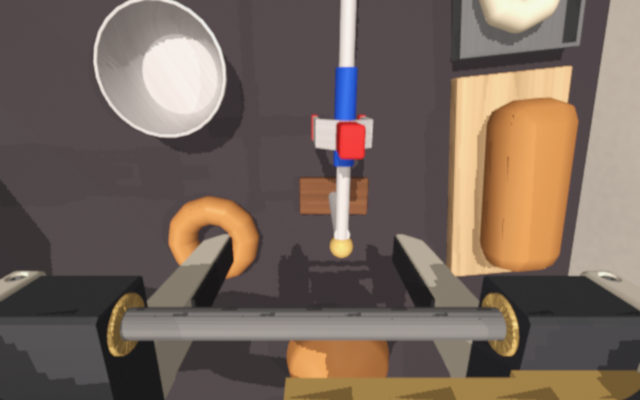

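The wrist view shows the red tab top at about (351,147) and its visible face from row 123 to 160. The blue sleeve spans rows 68–165 along the bar, and the bar is nearly vertical in the image, from (349,5) to (342,240).

```bash
python3 - <<'E'
from h import *
img,K,P=cam("wrist")
a=plane((348.3,10),K,P,.131);b=plane((343,228),K,P,.131);print(a,b,"bar yaw deg of y", np.degrees(np.arctan2(-(a-b)[0],(a-b)[1])))
for v in (68,165):print("sleeve end",plane((346 if v<100 else 342.5,v),K,P,.14))
m=mask(img,"red")[115:170,325:375]
for r in range(m.shape[0]):
    c=np.flatnonzero(m[r])
    if len(c):print(r+115,c.min()+325,c.max()+325,end=' | ')
for uv in ((337.5,123),(363.5,123),(340,158),(365,158)): print(uv,plane(uv,K,P,.19).round(4))
E
```

```text
[0.64183563 0.02415166 0.131     ] [ 0.62454086 -0.15534624  0.131     ] bar yaw deg of y -5.503505300846944
sleeve end [ 0.63617906 -0.01772501  0.14      ]
sleeve end [ 0.62779894 -0.0939043   0.14      ]
115 358 359 | 116 358 359 | 117 358 358 | 122 339 355 | 123 338 358 | 124 338 360 | 125 338 363 | 126 338 363 | 127 338 364 | 128 338 364 | 129 337 364 | 130 338 364 | 131 338 364 | 132 337 364 | 133 337 364 | 134 337 364 | 135 337 364 | 136 337 364 | 137 337 363 | 138 337 363 | 139 337 363 | 140 337 363 | 141 337 363 | 142 337 363 | 143 337 363 | 144 337 363 | 145 337 363 | 146 337 363 | 147 337 363 | 148 337 364 | 149 338 364 | 150 338 364 | 151 339 364 | 152 339 364 | 153 339 364 | 154 340 363 | 155 340 363 | 156 341 363 | 157 344 362 | 158 357 360 | (337.5, 123) [ 0.6228 -0.0553  0.19  ]
(363.5, 123) [ 0.6399 -0.0571  0.19  ]
(340, 158) [ 0.6226 -0.0788  0.19  ]
(365, 158) [ 0.6397 -0.0805  0.19  ]
```

```bash
python3 -m jog '1 .0189 .009 0 0;1 .0189 .009 0 0;1 .0189 .009 0 0;1 0 0 .02 0;1 0 0 .02 0;1 0 0 .02 0;1 0 0 .012 0;1 0 0 .012 0;1 0 0 0 0;1 0 0 0 0' 
python3 -m jog '0.4 0 0 0 0;0.3 0 0 0 0;0.25 0 0 0 0;0.2 0 0 0 0;0 0 0 0 0;0 0 0 0 0;0 0 0 0 0;0 0 0 0 0;0 0 0 0 0;0 0 0 0 0' 20
```

```text
t: 3.47
tool_pos: [0.6321, -0.0684, 0.2386]
orientation: [-2.331, -2.105, 0.001]
force: [0.1, -0.4, 0.2]
opening: 0.0928
gripper_force: 0.0
t: 4.3
tool_pos: [0.6324, -0.0679, 0.2387]
orientation: [-2.331, -2.106, 0.0]
force: [0.1, -0.6, 0.5]
opening: 0.031
gripper_force: 0.0
```

```bash
python3 -m jog '0 0 0 0 0;0 0 0 0 0;0 0 0 0 0;0 0 0 0 0;0 0 0 0 0;0 0 0 0 0' 20; python3 -m jog '0 0 0 -.004 0;0 0 0 -.004 0;0 0 0 -.004 0;0 0 0 -.004 0;0 0 0 -.004 0;0 0 0 0 0;0 0 0 0 0;0 0 0 0 0' 20
cat > v.py <<'E'
from h import *
import sys
s=robot.read_state();print(round(s['t'],2),np.round(s['tool_pos'],4),round(s['opening'],4),s['gripper_force'],np.round(s['force'],1))
img,K,P=cam("wrist");cv2.imwrite(f"pics/{sys.argv[1]}.png",img[:,:,::-1])
for col in ("red","blue"):
    for st,ce,r in blobs(img,col,60): print(col,st,ce.round(1),[plane(ce,K,P,z).round(4)[:2].tolist() for z in (.135,.15)])
E
python3 v.py w2
```

```text
t: 4.8
tool_pos: [0.6322, -0.0678, 0.2387]
orientation: [-2.331, -2.106, 0.001]
force: [-3.1, -0.2, 2.9]
opening: 0.0177
gripper_force: 20.0
t: 5.47
tool_pos: [0.6324, -0.0679, 0.2586]
orientation: [-2.331, -2.106, 0.0]
force: [-0.4, -0.2, -1.9]
opening: 0.018
gripper_force: 20.0
5.47 [ 0.6324 -0.0679  0.2586] 0.018 19.98647153377533 [-0.4 -0.2 -1.9]
red [280, 183, 8, 30, 62] [285.1 191.4] [[0.6164, -0.0418], [0.6182, -0.0377]]
red [337, 183, 9, 30, 75] [339.1 194.1] [[0.6527, -0.0474], [0.6518, -0.0429]]
red [294, 231, 38, 73, 2538] [312.6 267.5] [[0.629, -0.1012], [0.6299, -0.0928]]
blue [299, 149, 27, 74, 1766] [312.1 185.5] [[0.635, -0.0396], [0.6354, -0.0357]]
```

View pics/w2.png

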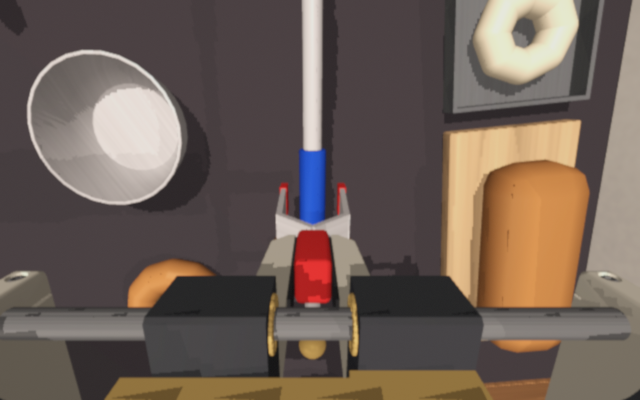

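The red tongs are held upright astride the bar: the tab is at (313,267), the leg tips are at (284,190) and (341,190), and the bar runs between them. I'll slide them along the bar while raised.

```bash
python3 -m jog '0 .01 0 0 0;0 .018 0 0 0;0 .021 0 0 0;0 .021 0 0 0;0 .021 0 0 0;0 .021 0 0 0;0 .021 0 0 0;0 .021 0 0 0;0 .018 0 0 0;0 .01 0 0 0' 20;python3 -m jog '0 0 0 0 0;0 0 0 0 0;0 0 0 0 0;0 0 0 0 0' 20
python3 v.py w3; python3 - <<'E'
from h import *
img,K,P=cam("wrist")
m=mask(img,"red")
for r in range(120,240,6):
    c=np.flatnonzero(m[r,260:370]); print(r,(c.min()+260,c.max()+260,len(c)) if len(c) else None,end=' ')
t=robot.read_camera("top");img=t["color"]
for st,ce,r in blobs(img,"red"):print(st,ce)
for st,ce,r in blobs(img,"blue"):print(st,ce)
E
```

```text
t: 6.35
tool_pos: [0.6505, 0.1161, 0.2584]
orientation: [-2.328, -2.108, -0.0]
force: [-0.2, -0.7, -1.4]
opening: 0.0178
gripper_force: 20.0
t: 6.68
tool_pos: [0.6508, 0.1121, 0.2587]
orientation: [2.332, 2.105, -0.001]
force: [0.3, 0.5, -0.1]
opening: 0.0179
gripper_force: 20.0
6.68 [0.6508 0.1121 0.2587] 0.0179 19.986435770988464 [ 0.3  0.5 -0.1]
red [299, 165, 27, 59, 1419] [311.7 193.7] [[0.6526, 0.1346], [0.6531, 0.139]]
red [280, 183, 8, 30, 67] [285.1 191.9] [[0.6348, 0.1377], [0.6366, 0.1418]]
red [337, 183, 9, 30, 76] [339.2 194. ] [[0.6712, 0.1325], [0.6703, 0.137]]
red [294, 231, 38, 73, 2539] [312.5 267.5] [[0.6474, 0.0786], [0.6483, 0.0871]]
blue [0, 42, 17, 38, 583] [ 7.7 62. ] [[0.4789, 0.2355], [0.4921, 0.2325]]
blue [303, 365, 20, 12, 101] [312.4 373. ] [[0.6374, -0.0181], [0.639, -0.0026]]
120 None 126 None 132 None 138 None 144 None 150 None 156 None 162 None 168 (np.int64(299), np.int64(325), 23) 174 (np.int64(299), np.int64(325), 27) 180 (np.int64(299), np.int64(324), 26) 186 (np.int64(280), np.int64(344), 41) 192 (np.int64(287), np.int64(338), 28) 198 (np.int64(287), np.int64(338), 29) 204 (np.int64(286), np.int64(338), 30) 210 (np.int64(287), np.int64(338), 29) 216 (np.int64(299), np.int64(324), 26) 222 (np.int64(309), np.int64(316), 8) 228 None 234 (np.int64(299), np.int64(326), 28) [265, 139, 8, 6, 32] [268.      142.21875]
[359, 149, 4, 5, 19] [360.57894737 150.89473684]
```

View pics/w3.png

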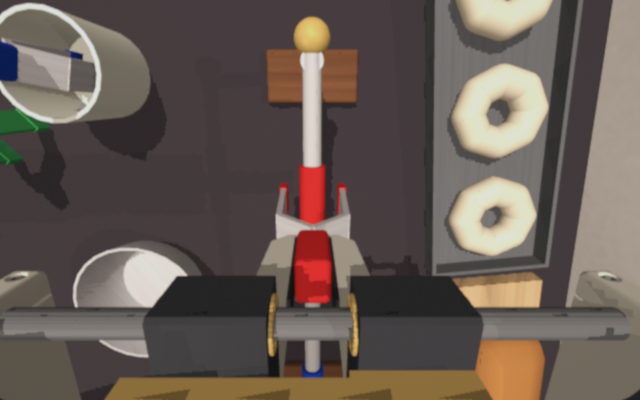

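The red tongs are over the red sleeve, whose visible part runs from row 165 to 222, with the bar centred between the leg tips at (284,190) and (341,190). I'll lower them gently.

```bash
python3 -m jog '0 .001 0 .004 0;0 0 0 .004 0;0 0 0 .004 0;0 0 0 .003 0;0 0 0 .002 0;0 0 0 .001 0;0 0 0 .001 0;0 0 0 0.0005 0;0 0 0 0 0;0 0 0 0 0' 20;
```

```text
t: 7.67
tool_pos: [0.651, 0.1142, 0.2394]
orientation: [2.331, 2.106, 0.0]
force: [0.6, 0.3, -1.8]
opening: 0.0179
gripper_force: 20.0
```

```bash
python3 -m jog '0 0 0 .0005 0;0 0 0 .0005 0;0 0 0 0 0;0 0 0 0 0' 20;python3 -m jog '0 0 0 .0005 0;0 0 0 0 0;0 0 0 0 0' 20; python3 -m jog '0 0 0 .0005 0;0 0 0 0 0;0 0 0 0 0' 20
```

```text
t: 8.0
tool_pos: [0.6511, 0.1142, 0.2391]
orientation: [2.331, 2.106, 0.001]
force: [-2.9, 0.3, 5.8]
opening: 0.0178
gripper_force: 20.0
t: 8.25
tool_pos: [0.6511, 0.1142, 0.2391]
orientation: [2.33, 2.106, 0.001]
force: [-3.3, -0.5, 7.5]
opening: 0.0179
gripper_force: 20.0
t: 8.5
tool_pos: [0.6511, 0.1142, 0.239]
orientation: [2.33, 2.106, 0.002]
force: [-5.2, -0.3, 10.5]
opening: 0.0178
gripper_force: 20.0
```

```bash
python3 -m jog '0 0 -.0005 -.0007 0;0 0 0 0 0;0 0 0 0 0' 20; python3 -m jog '0 0 0 0 0;0.22 0 0 0 0;0.25 0 0 0 0;0.3 0 0 0 0;0.35 0 0 0 0;.4 0 0 0 0;.4 0 0 0 0;.45 0 0 0 0;.5 0 0 0 0;.5 0 0 0 0' 3;python3 -m jog '.5 0 0 0 0;.5 0 0 0 0;.5 0 0 -.02 0;.5 0 0 -.02 0;.5 0 0 -.03 0;.5 0 0 -.03 0;.6 -.02 0 0 0;.6 -.03 0 0 0;.6 -.03 0 0 0;.6 0 0 0 0'; python3 v.py w4
```

```text
t: 8.75
tool_pos: [0.6507, 0.1143, 0.2388]
orientation: [2.33, 2.106, 0.001]
force: [-2.8, 0.6, 6.7]
opening: 0.018
gripper_force: 20.0
t: 9.58
tool_pos: [0.6504, 0.1142, 0.238]
orientation: [2.331, 2.106, 0.0]
force: [-0.2, 0.6, -0.1]
opening: 0.0459
gripper_force: 0.0
t: 10.42
tool_pos: [0.6421, 0.0299, 0.3383]
orientation: [2.333, 2.101, -0.002]
force: [0.4, -0.2, 0.3]
opening: 0.0558
gripper_force: 0.0
10.42 [0.6421 0.0299 0.3383] 0.0558 0.0 [ 0.4 -0.2  0.3]
red [301, 49, 24, 98, 2046] [311.9  96.8] [[0.6508, 0.1157], [0.6508, 0.1155]]
blue [304, 236, 18, 71, 1113] [312.6 271.3] [[0.6337, -0.0529], [0.6346, -0.0443]]
```

View pics/w4.png

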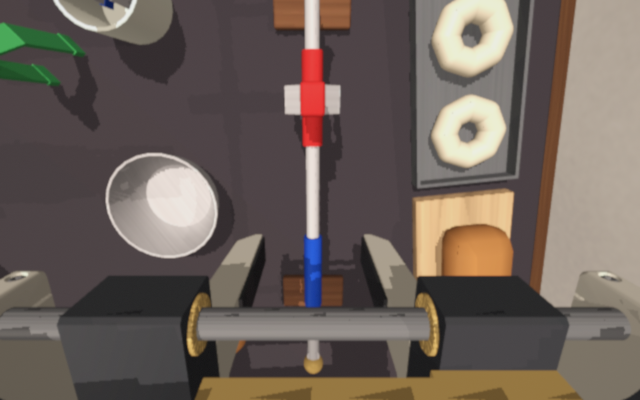

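The red tongs hang square and centred on the red sleeve: tab at (312,97), sleeve rows 49–146. Now the crock.

```bash
python3 -m jog '1 .01 -.02 0 0;1 .018 -.031 0 0;1 .018 -.031 0 0;1 .018 -.031 0.006 0;1 .018 -.031 .006 0;1 .018 -.031 .006 0;1 .01 -.02 0 0;1 .005 -.008 0 0;1 0 0 0 0;1 0 0 0 0';python3 -m jog '1 0 0 0 0;1 0 0 0 0;1 0 0 0 0' ; python3 v.py w5
```

```text
t: 11.3
tool_pos: [0.4525, 0.1699, 0.3205]
orientation: [2.329, 2.107, 0.002]
force: [0.3, 0.4, 0.2]
opening: 0.0929
gripper_force: 0.0
t: 11.55
tool_pos: [0.4528, 0.1689, 0.3199]
orientation: [2.332, 2.105, -0.0]
force: [-0.4, 0.1, -0.0]
opening: 0.0931
gripper_force: 0.0
11.55 [0.4528 0.1689 0.3199] 0.0931 0.0 [-0.4  0.1 -0. ]
red [522, 191, 28, 34, 681] [535. 208.] [[0.6503, 0.1401], [0.6396, 0.1463]]
red [457, 194, 11, 25, 151] [460.8 205. ] [[0.5841, 0.1498], [0.5771, 0.1555]]
red [499, 194, 13, 23, 176] [504.1 204.6] [[0.6224, 0.1462], [0.6133, 0.1521]]
red [511, 230, 82, 46, 2316] [554.  254.8] [[0.6728, 0.0912], [0.6608, 0.1001]]
blue [295, 99, 26, 32, 580] [307.4 114.7] [[0.4562, 0.2414], [0.4565, 0.2419]]
```

View pics/w5.png

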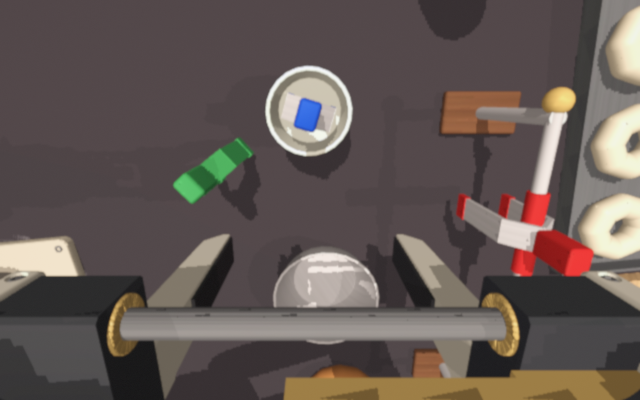

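The wrist view shows the blue tab at (307,115), turned about 20° inside the crock rim centred at (309,111). The green look-alike is off to the left at (210,172), and the red tongs still hang astride the bar.

```bash
python3 - <<'E'
from h import *
img,K,P=cam("wrist");print(P[:3,3].round(3))
m=mask(img,"blue");m[:, :280]=0
pts=np.argwhere(m)[:,::-1].astype(np.float32)
r=cv2.minAreaRect(pts);print(r,cv2.boxPoints(r).round(1).tolist())
q=[plane(p,K,P,.152)[:2] for p in cv2.boxPoints(r)]
r2=cv2.minAreaRect((np.array([plane(p,K,P,.152)[:2] for p in pts])*1000).astype(np.float32));print("world mm",r2)
c=cv2.boxPoints(r2)
for i in range(4):
    d=c[(i+1)%4]-c[i];print(np.linalg.norm(d).round(1),np.degrees(np.arctan2(d[1],d[0])).round(1))
# green tab
h=cv2.cvtColor(img,cv2.COLOR_RGB2HSV);g=((h[...,0]>50)&(h[...,0]<75)&(h[...,1]>150)&(h[...,2]>120)).astype(np.uint8)
gp=np.argwhere(g)[:,::-1]
for f in (np.argmax(gp[:,0]),np.argmin(gp[:,0]),np.argmax(gp[:,1])):print("green",gp[f],plane(gp[f],K,P,.146)[:2].round(3),plane(gp[f],K,P,.1)[:2].round(3))
t=img[95:140,285:340];print()
E
```

```text
[0.461 0.25  0.401]
((307.70751953125, 114.77359008789062), (20.46672248840332, 28.845714569091797), 15.945395469665527) [[293.8999938964844, 125.80000305175781], [301.79998779296875, 98.0999984741211], [321.5, 103.69999694824219], [313.6000061035156, 131.5]]
world mm ((456.4975891113281, 241.75428771972656), (21.441299438476562, 15.637320518493652), 67.6206283569336)
15.6 -22.4
21.4 67.6
15.6 157.6
21.4 -112.4Traceback (most recent call last):
  File "<stdin>", line 14, in <module>
    return _wrapfunc(a, 'argmax', axis=axis, out=out, **kwds)
    return bound(*args, **kwds)
ValueError: attempt to get argmax of an empty sequence
```

```bash
python3 -m jog '.5 .0242 -.0012 0 0;.5 .0242 -.0012 0 0;.5 .0242 -.0013 0 0;.5 0 0 0 5.5;.5 0 0 0 5.5;.5 0 0 .01 5.6;.5 0 0 .02 0;.5 0 0 .02 0;.5 0 0 .02 0;.5 0 0 0 0';python3 -m jog '.5 0 0 .02 0;.5 0 0 .015 0;.5 0 0 .01 0;.5 0 0 .004 0;.5 0 0 0 0;.5 0 0 0 0;.4 0 0 0 0;.3 0 0 0 0;.25 0 0 0 0;.2 0 0 0 0' 20;  python3 -m jog '0 0 0 0 0;0 0 0 0 0;0 0 0 0 0;0 0 0 0 0;0 0 0 0 0;0 0 0 0 0;0 0 0 0 0;0 0 0 0 0' 20
```

```text
t: 12.48
tool_pos: [0.454, 0.2411, 0.2453]
orientation: [-2.61, -1.746, 0.011]
force: [-0.6, -0.4, -0.7]
opening: 0.0466
gripper_force: 0.0
t: 13.32
tool_pos: [0.4559, 0.2423, 0.2015]
orientation: [2.61, 1.748, 0.001]
force: [0.6, 0.2, -0.2]
opening: 0.0242
gripper_force: 0.0
t: 13.98
tool_pos: [0.4558, 0.2422, 0.2012]
orientation: [2.611, 1.748, 0.001]
force: [0.4, 0.0, 2.6]
opening: 0.0181
gripper_force: 20.0
```

```bash
python3 -m jog '0 0 0 -.005 0;0 0 0 -.01 0;0 0 0 -.018 0;0 0 0 -.022 0;0 0 0 -.022 0;0 0 0 -.022 0;0 0 0 -.022 0;0 0 0 -.022 0;0 0 0 -.015 0;0 0 0 -.008 0' 20; python3 -m jog '0 0 0 0 0;0 0 0 0 0' 20; python3 - <<'E'
from h import *
s=robot.read_state();M=R.from_rotvec(s['orientation']).as_matrix();print(M.round(3).tolist())
a=[cam("side")[0],cam("wrist")[0]]
o=np.vstack([a[0][150:350,200:520].repeat(2,0).repeat(2,1)[:, :640],a[1][:200]]);cv2.imwrite("pics/s6.png",o[:,:,::-1])
# distances to blue sleeve hover, after turning to rail yaw (-16.7 deg tool)
yaw=np.radians(84.5);d=np.array([.634,-.054])-np.array(s['tool_pos'])[:2]
print(s['tool_pos'],"tool x,y after turn:",d@[np.cos(yaw),np.sin(yaw)],d@[np.sin(yaw),-np.cos(yaw)])
E
```

```text
t: 14.82
tool_pos: [0.4561, 0.2424, 0.3703]
orientation: [2.61, 1.747, 0.006]
force: [-0.1, 0.3, -0.7]
opening: 0.018
gripper_force: 20.0
t: 14.98
tool_pos: [0.4556, 0.2422, 0.3668]
orientation: [-2.611, -1.748, -0.0]
force: [-0.1, -1.1, -0.6]
opening: 0.0179
gripper_force: 20.0
[[0.381, 0.925, 0.0], [0.925, -0.381, 0.0], [0.0, 0.0, -1.0]]
[0.45561723 0.2421812  0.36680783] tool x,y after turn: -0.2777204067399807 0.2059492447955805
```

View pics/s6.png

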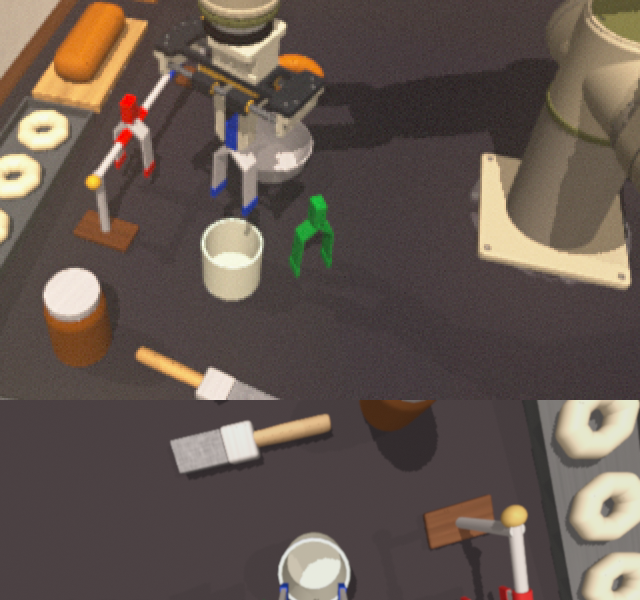

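The side view shows the blue tongs held upright above an undisturbed crock, and the red tongs hanging on the rail. The bar clears the tips, so I'll carry the blue pair over.

```bash
python3 -m jog '0 0 0 0 -5.6;0 0 0 0 -5.6;0 0 0 0 -5.7;0 -.01 .0075 0 0;0 -.02 .015 0 0;0 -.024 .018 0 0;0 -.024 .018 0 0;0 -.024 .018 0 0;0 -.024 .018 0 0;0 -.024 .018 0 0' 20; python3 -m jog '0 -.024 .018 0 0;0 -.024 .018 0 0;0 -.024 .018 0 0;0 -.024 .018 0 0;0 -.02 .015 0 0;0 -.008 .006 0 0;0 -.004 .0015 0 0;0 0 0 0 0;0 0 0 0 0;0 0 0 0 0' 20; python3 v.py w7; python3 - <<'E'
from h import *
img,K,P=cam("wrist")
s=robot.read_state();M=R.from_rotvec(s['orientation']).as_matrix();print(M[:2,0].round(4))
E
```

```text
t: 15.92
tool_pos: [0.5536, 0.08, 0.3656]
orientation: [-2.328, -2.108, 0.002]
force: [-0.3, 0.1, -0.5]
opening: 0.0179
gripper_force: 20.0
t: 16.75
tool_pos: [0.6346, -0.0533, 0.3669]
orientation: [-2.324, -2.113, -0.0]
force: [-0.1, -0.1, -1.1]
opening: 0.0178
gripper_force: 20.0
16.75 [ 0.6346 -0.0533  0.3669] 0.0178 19.998262524604797 [-0.1 -0.1 -1.1]
red [303, 0, 20, 10, 185] [312.8   4.3] [[0.6506, 0.1106], [0.6502, 0.1066]]
red [303, 15, 20, 37, 662] [312.3  32.3] [[0.648, 0.0886], [0.6477, 0.0857]]
blue [304, 149, 17, 74, 1161] [311.7 185. ] [[0.6339, -0.0524], [0.6343, -0.0486]]
blue [294, 231, 38, 72, 2496] [312.5 267.4] [[0.6256, -0.1472], [0.6264, -0.1388]]
[0.0947 0.9955]
```

View pics/w7.png

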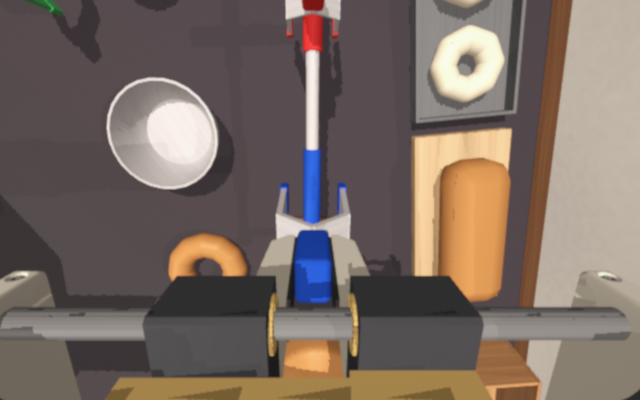

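The bar at column 312 runs centred between the blue tips at (284,190) and (342,190). The sleeve's far end is at row 149, so the tongs are over its middle. I'll lower them.

```bash
python3 -m jog '0 0 -.0008 .008 0;0 0 0 .015 0;0 0 0 .018 0;0 0 0 .018 0;0 0 0 .018 0;0 0 0 .015 0;0 0 0 .012 0;0 0 0 .008 0;0 0 0 .003 0;0 0 0 0 0' 20; python3 -m jog '0 0 0 .003 0;0 0 0 .003 0;0 0 0 .002 0;0 0 0 .001 0;0 0 0 .001 0;0 0 0 .001 0;0 0 0 0 0;0 0 0 0 0' 20;python3 -m jog '0 0 0 .0005 0;0 0 0 .0005 0;0 0 0 0 0;0 0 0 0 0' 20
```

```text
t: 17.68
tool_pos: [0.634, -0.0541, 0.2512]
orientation: [-2.325, -2.112, 0.001]
force: [-0.6, 0.2, -0.4]
opening: 0.0178
gripper_force: 20.0
t: 18.35
tool_pos: [0.6343, -0.0543, 0.2409]
orientation: [-2.326, -2.112, -0.0]
force: [0.2, 0.5, -1.3]
opening: 0.0179
gripper_force: 20.0
t: 18.68
tool_pos: [0.6343, -0.0543, 0.2399]
orientation: [2.325, 2.112, 0.0]
force: [-0.0, 0.4, -1.2]
opening: 0.0182
gripper_force: 20.0
```

```bash
python3 -m jog '0 0 0 .0005 0;0 0 0 .0003 0;0 0 0 0 0;0 0 0 0 0' 20;python3 -m jog '0 0 0 .0005 0;0 0 0 0 0;0 0 0 0 0' 20
```

```text
t: 19.02
tool_pos: [0.6343, -0.0543, 0.2398]
orientation: [2.325, 2.112, 0.0]
force: [-1.4, 0.2, 4.8]
opening: 0.0173
gripper_force: 20.0
t: 19.27
tool_pos: [0.6343, -0.0543, 0.2397]
orientation: [2.325, 2.112, 0.001]
force: [-4.6, 0.5, 8.1]
opening: 0.0178
gripper_force: 20.0
```

Contact. I'll ease off sideways, release, and withdraw up.

```bash
python3 -m jog '0 0 -.0005 -.0005 0;0 0 0 0 0;0 0 0 0 0' 20; python3 -m jog '0 0 0 0 0;0.22 0 0 0 0;0.25 0 0 0 0;0.3 0 0 0 0;0.35 0 0 0 0;.4 0 0 0 0;.4 0 0 0 0;.45 0 0 0 0;.5 0 0 0 0;.5 0 0 0 0' 3;python3 -m jog '.5 0 0 0 0;.5 0 0 0 0;.5 0 0 -.02 0;.5 0 0 -.02 0;.5 0 0 -.03 0;.5 0 0 -.03 0;.6 -.02 0 -.02 0;.6 -.03 0 0 0;.6 -.03 0 0 0;.6 0 0 0 0'; python3 -m jog '.6 0 0 0 0;.6 0 0 0 0;.6 0 0 0 0'; python3 v.py w8; python3 - <<'E'
from h import *
s=cam("side")[0][130:330,200:520];cv2.imwrite("pics/f.png",np.vstack([cv2.resize(s,(640,400)),cam("wrist")[0][:200]])[:,:,::-1])
E
```

```text
t: 19.52
tool_pos: [0.6339, -0.0543, 0.2394]
orientation: [2.325, 2.112, 0.0]
force: [-2.3, 0.1, 3.3]
opening: 0.0178
gripper_force: 20.0
t: 20.35
tool_pos: [0.6338, -0.0542, 0.2391]
orientation: [2.325, 2.112, 0.0]
force: [0.1, 0.1, 0.5]
opening: 0.0459
gripper_force: 0.0
t: 21.18
tool_pos: [0.6255, -0.1386, 0.3598]
orientation: [2.328, 2.106, -0.002]
force: [0.1, 1.0, -1.1]
opening: 0.056
gripper_force: 0.0
t: 21.43
tool_pos: [0.6261, -0.133, 0.3589]
orientation: [-2.324, -2.113, -0.0]
force: [0.6, -1.1, 0.3]
opening: 0.0558
gripper_force: 0.0
21.43 [ 0.6261 -0.133   0.3589] 0.0558 0.0 [ 0.6 -1.1  0.3]
blue [303, 62, 21, 88, 1651] [312.8 105.5] [[0.6339, -0.054], [0.6339, -0.0539]]
```

View pics/f.png

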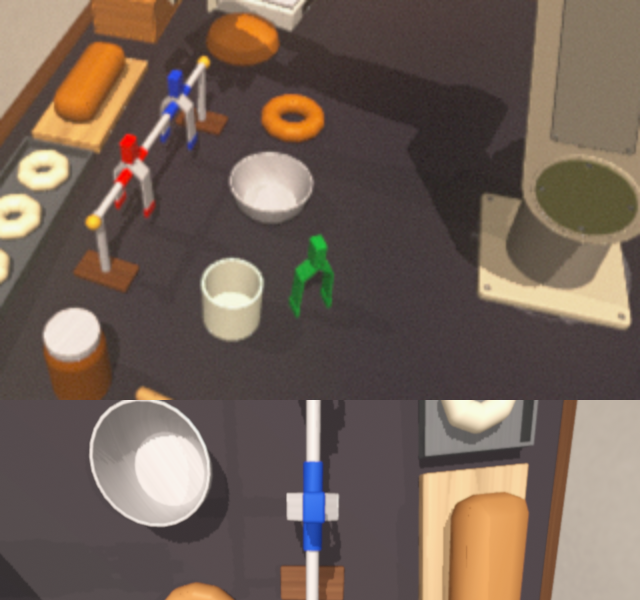

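The side view shows both pairs hanging upright on their own colours, with the crock in place. The wrist view shows the blue tongs square and centred on the blue sleeve, with the tab at (313,106).

```bash
python3 -c "
from plant import robot
print(robot.close_job())"
```

```text
the job is handed in; nothing more can be done
None
```

The red and blue tongs now each hang astride the rail over the sleeve of their own colour; the final pictures show both straight, with the crock, bread and bowl where they were, and the job was handed in at about 21.5 s of the 64 s allowed.

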